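# Find the clamp cap nut whose thread fits, and tighten it

### The arm

A 6-joint arm with a two-finger parallel gripper is mounted at the origin on a cart in front of the work surface, level with it; the furniture and walls round the work are solid. World frame = base frame: x ahead of the robot, y to its left, z up, the work surface at z = 0. Lengths are in m, angles in degrees, forces in N, time in s.
With the tool pointing down it reaches from about 0.35 to 0.875 m from the base axis. Payload 4.2 kg.
Tool frame: the origin (TCP) lies midway between the tips of the shut fingers; the grasp point (between the pads) lies 19 mm behind it; z points along the fingers, y is the direction in which the jaws open and shut (so a half turn about z gives the same grasp; the last joint's range is limited). The gripper opens to 87 mm and grips with 3 to 60 N. Pads are 19 mm wide; open, the fingers measure 117 mm over their backs; the gripper's body (75 mm by 190 mm) begins 51 mm behind the grasp point.
Start: joints at [14.817, 22.042, 0.453, 0, -68.411, -14.817], TCP at [0.625, 0, 0.223] pointing down, gripper open.
Joint ranges: [-179.83, 179.83], [-69.29, 118.12], [-61.27, 80.66], [-181.25, 117.63], [-171.15, -9.14], [-177.46, 177.46]. Speed limits (degrees/s): [159.86, 159.86, 180, 180, 180, 180].

### API

Orientations are given as a 3x3 rotation matrix whose columns are the frame's x, y, z axes.
In Python, from station import r gives the robot as it stands.
- The arm moves only by the tool carry_out, never from a script. Its argument "steps" is a list of rows, each a list of 2 entries, a list of its own where there are three numbers: the shift along the tool's x, y, z in cm, then the turn about the tool's z in degrees. In form: [[[x, y, z], twist], ...]. A call has 1 to 20 rows; each row is the pose to reach, as a shift and turn from the pose measured when the call began, along the tool's axes at that moment; what a row does not reach only later rows make up. A row lasts 1/10 s, in which the tool goes at most 50 mm and 8.59 degrees, less where a joint would pass 70% of its speed; a pose out of reach is approached as far as the arm can. A call with a gripper value outside its range is refused whole. "gripper" is the gripper's target within -1 to 1 (fully open at 1, half-way at 0, shut at -1), set as the call begins (left out, the last holds). The fingers move at their own pace and stop on an object; the grip force is fixed at half the most. Time passes only in rows, so rows that repeat a pose let the fingers close. It gives the time, the measured TCP pose, the force and the opening at its end, in the units of the state.
- r.sense(): the state, without advancing time (a new reading comes with each control period).
- r.capture(name): name is "scene" or "side" or "wrist"; returns the picture (384x512x3 uint8, red, green, blue); there is no depth.
- r.calibration(name): a dict with "camera_matrix" (3x3 intrinsics, pixels), "D" ([k1, k2, p1, p2, k3] as OpenCV has them; the pictures are not rectified), "world_from_camera" (4x4, takes a point from camera to world coordinates). Camera axes: x right, y up, looking along -z (the intrinsics and any distortion apply to the point x, -y, -z); pixel columns grow to the right and rows downward; lengths in m; the calibration is good to about 2 mm. A picture is of the moment at which its call begins: read the wrist's pose just before it. calibration takes no time and is no camera call; for the wrist camera it gives the pose at the moment of the call.
- r.finish_job(): hands the job in, once; it reports no verdict.
Trained networks look in the newest picture that a camera, given by its name, has taken for a name from the list of things; names that differ only in an ending like _2 or _b are one class to them, and where a whole thing is asked for, a point or a joint stands for the part that bears it (a point fixed in the world has none). Each returns a list of dicts, best first, with "confidence" (0 to 1); they miss things now and then, are a little off and sometimes report something else, mostly with a low value. They report only what shows in the picture. A call takes as long as a camera call. They do not tell look-alikes from the thing itself.
- r.cut_out(camera, target): "pixels" (384x512 bool, what is visible of it).
- r.place_of(camera, target): "centre" ([x, y, z] in m, in world coordinates, good to about 4 mm: a listed point, or the origin of a listed thing).
The state is a dict: "time_s": time; "joints": joint angles; "joint_velocities": joint speeds; "effort": joint torques, N m; "tcp_pos": TCP position; "ee_rot": TCP orientation; "wrist_force": force on the tool from outside, world axes, zero at the start; "moment": the same for the moment, N m; "gripper_width": opening from 0.0 (shut) to 1.0 (fully open).
Only numpy, scipy, OpenCV 4.12 (cv2) and the standard library are available. Lean on these libraries where they do the work, as an engineer would, in place of code of your own. Each camera call takes 0.05 s, during which the arm holds its last target. There are 200 camera calls.

### The job

Secure the clamp strap: one of the two larger black cap nuts has the thread that fits the fixture's stud, and they look alike, so try them on the stud, turning clockwise; the wrong one binds well short of the washer. Screw the one that fits fully home on the washer and let go; leave the cap nuts that do not fit on the bench top.

Things in the scene. Friction and masses are not known exactly. Their poses are not given: they have to be found in the camera images.
- stud_seat (a point): Centre of the flat steel washer's upper face on the clamp strap, 42 mm above the bench; the stud's foot, z up along the stud. Washer 47 mm across. Fixture fixed to the bench: aluminium base plate 100 x 150 x 12 mm; along its long axis (y) a steel strap 44 x 112 mm, top 40 mm above the bench.
- stud_tip (a point): Top of the upright fixed stud, 21 mm above stud_seat. Coarse three-start right-hand thread, 29 mm across the crests, 27 mm of travel per turn, crests ending 14 mm above the washer; above them a plain 21 mm pilot that tapers to 12 mm at the tip and centres a cap nut set on it.
- cap_1_center (a point): Centre, half-way up, of a black ribbed cap nut, 46 mm diameter, 34 mm high, grey disc on its closed top, mouth down, z its axis; thread hidden inside. cap_1 and cap_2 look alike; only one fits. Either, set on the stud, stops with its rim 4 to 13 mm above the washer. The wrong one may start, but binds with its rim still 7 mm or more above the washer, however turned; turned back a little, it lifts off.
- cap_2_center (a point): Centre, half-way up, of the other large cap nut, same outside as cap_1 (46 mm diameter, 34 mm high). Whichever of the two fits goes down 27 mm per turn clockwise seen from above, up to 3 rad in all, until its rim meets the washer (centre 17 mm above stud_seat); it stays where left and cannot be pulled straight off.
- cap_small_center (a point): Centre (half-way up) of a smaller black cap nut, 34 mm diameter, 26 mm high, same style; its 23 mm bore is too small to go over the stud.
Things that resemble listed ones, but are neither listed nor needed, are in the scene too. Leave any red look-alike of the part that bears cap_2_center alone.

How it is judged (in metres and radians):
At the end, for the whole second after the job is handed in: The cap nut that fits is screwed down level on the stud, its rim within 2 mm of the washer and its centre within 4 mm of the stud's axis; the other large cap nut and the small one are on the bench top (((z of cap_1_center in the frame of stud_seat below 0.019 m and horizontal distance between cap_1_center and stud_seat below 0.004 m and angle between cap_1_center's own z axis and vertical below 0.08 rad and height (world z) of cap_2_center between 0 and 0.028 m) or (z of cap_2_center in the frame of stud_seat below 0.019 m and horizontal distance between cap_2_center and stud_seat below 0.004 m and angle between cap_2_center's own z axis and vertical below 0.08 rad and height (world z) of cap_1_center between 0 and 0.028 m)) and height (world z) of cap_small_center between 0 and 0.028 m); the robot touches nothing.
It also fails if it takes over 72 s, if anything falls off the work surface, if the arm or the gripper's body presses on something with over 40 N, if the wrist force passes 120 N, or if a joint passes its speed limit or range.

## Working session

There is one attempt and no reset: what is moved stays moved. The work goes in short steps, Python scripts to look and compute and a tool call to move; the robot and the scene stay as the last step left them, time stands still between calls to the robot, and variables do not carry over. Pictures are saved under pics/ and viewed, about 8 in all and at most 12, crops included, and the job is handed in when it is done.

Besides the shell and the picture viewer there is one more tool, called as name(argument=value, ...), one argument or row to a line, values as JSON. carry_out: Moves the arm, as the interface text tells. Its arguments: {"type":"object","properties":{"steps":{"type":"array","items":{"type":"array"}},"gripper":{"type":"number"}},"required":["steps"]}

```bash
mkdir -p pics; ls
cat > h.py <<'E'
import numpy as np,cv2
from station import r
np.set_printoptions(precision=4,suppress=True)
def save(cam,name,crop=None,scale=1):
    im=r.capture(cam)
    if crop: a,b,c,d=crop; im=im[b:d,a:c]
    if scale!=1: im=cv2.resize(im,None,fx=scale,fy=scale,interpolation=cv2.INTER_CUBIC)
    cv2.imwrite('pics/'+name+'.png',im[:,:,::-1]); return im
def ray(cam,px):
    c=r.calibration(cam);K=np.array(c['camera_matrix']);D=np.array(c['D']);T=np.array(c['world_from_camera'])
    u=cv2.undistortPoints(np.array([[px]],float),K,D)[0,0]
    d=T[:3,:3]@np.array([u[0],-u[1],-1]); return T[:3,3],d
def atz(cam,px,z):
    o,d=ray(cam,px); return o+d*(z-o[2])/d[2]
def proj(cam,P):
    c=r.calibration(cam);K=np.array(c['camera_matrix']);D=np.array(c['D']);T=np.array(c['world_from_camera'])
    p=np.linalg.inv(T)@np.append(P,1); q=np.array([[p[0],-p[1],-p[2]]])
    return cv2.projectPoints(q,np.zeros(3),np.zeros(3),K,D)[0][0,0]
E
python3 - <<'E'
from h import *
a=save('scene','s1');b=save('side','d1')
for cam in('scene','side'):
  for t in('cap_1_center','cap_small_center','stud_seat','stud_tip'):
    for o in r.place_of(cam,t): print(cam,t,np.array(o['centre']),round(o['confidence'],2),proj(cam,o['centre']))
s=r.sense();print(s['time_s'],s['tcp_pos'],s['ee_rot'],s['wrist_force'],s['gripper_width'])
E
```

```text
pics
scene cap_1_center [ 0.6037 -0.2463  0.0171] 0.62 [344.1685 227.5408]
scene cap_small_center [0.5848 0.2546 0.0131] 0.64 [206.5471 156.5123]
scene stud_seat [ 0.6047 -0.2457  0.0129] 0.17 [343.9126 228.3211]
scene stud_tip [ 0.527  -0.077   0.0643] 0.61 [276.5196 200.0894]
side cap_1_center [ 0.6037 -0.2455  0.0171] 0.54 [262.29   152.8363]
side cap_small_center [0.5803 0.2582 0.0112] 0.7 [163.2589 281.4301]
side stud_seat [ 0.5306 -0.077   0.0415] 0.89 [258.7054 185.8263]
side stud_tip [ 0.5286 -0.0786  0.0666] 0.84 [259.6148 177.3131]
0.5 [0.625  0.     0.2225] [[-0. -1. -0.]
 [-1.  0.  0.]
 [-0.  0. -1.]] [ 0.1996  1.0659 -0.1904] 0.9986021766532048
```

View pics/s1.png

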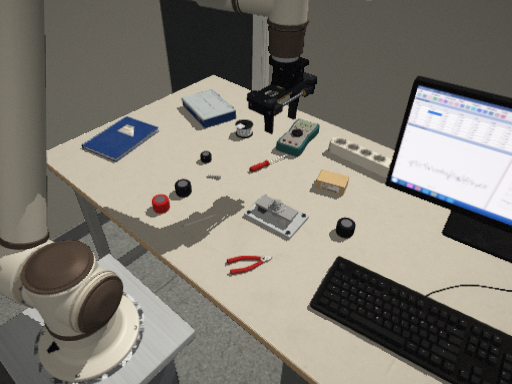

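View pics/d1.png

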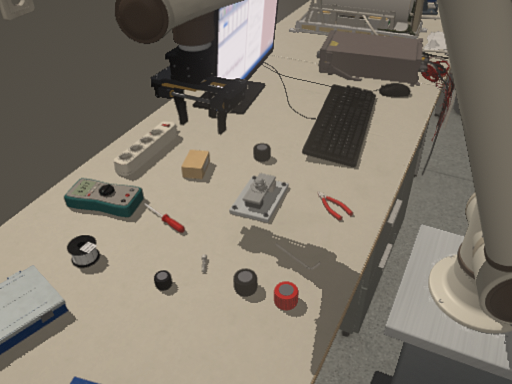

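Candidates: large black caps at scene (345,227) [A] and (183,187) [B]. The red look-alike is at (160,203) and the small cap at (206,157). I'll try A first, with a closer look on the way.

carry_out(
  steps=[
    [[4,0.5,1],-8],
    [[8,1,2],-16],
    [[12,1.5,3],-24],
    [[16,2,4],-32],
    [[20,2,5],-40],
    [[24.6,2.1,5],-48],
    [[24.6,2.1,5],-56],
    [[24.6,2.1,5],-64],
    [[24.6,2.1,5],-72],
    [[24.6,2.1,5],-80],
    [[24.6,2.1,5],-88],
    [[24.6,2.1,5],-90],
    [[24.6,2.1,5],-90],
    [[24.6,2.1,5],-90],
  ],
  gripper=1,
)

```text
time_s: 1.9
tcp_pos: [0.6039, -0.246, 0.1725]
ee_rot: [[1.0, -0.001, -0.0], [-0.001, -1.0, 0.0], [-0.0, -0.0, -1.0]]
wrist_force: [-0.7, 0.2, 1.0]
gripper_width: 0.998
```

Run:
```python
from h import *
s=r.sense();print(s['time_s'],s['tcp_pos'],s['ee_rot'],s['wrist_force'],s['joints'])
save('wrist','w1')
save('scene','s2')
for cam in('wrist','scene'):
  for t in('cap_1_center','stud_seat','stud_tip'):
    for o in r.place_of(cam,t): print(cam,t,np.array(o['centre']),round(o['confidence'],2),proj(cam,o['centre']))
print(atz('scene',(345,219),.034),atz('scene',(183,187),.017))
T=r.calibration('wrist')['world_from_camera'];print(np.array(T))
```

```text
1.9 [ 0.6039 -0.246   0.1725] [[ 1.     -0.0009 -0.0001]
 [-0.0009 -1.      0.    ]
 [-0.0001 -0.     -1.    ]] [-0.7067  0.2429  1.0326] [ -7.9752  26.7001   0.4899   0.0001 -63.7954  97.9225]
wrist cap_1_center [ 0.6031 -0.2447  0.0154] 0.63 [257.4026 176.4374]
wrist stud_seat [ 0.5263 -0.0769  0.0385] 0.75 [ 98.0848 252.5746]
scene cap_1_center [ 0.6002 -0.2466  0.0145] 0.8 [343.4062 229.0009]
scene stud_seat [ 0.5347 -0.0756  0.0406] 0.55 [277.4374 204.8437]
scene stud_seat [0.4299 0.1949 0.0166] 0.17 [182.62   187.0162]
scene stud_tip [ 0.5284 -0.0766  0.0667] 0.6 [276.7749 199.0921]
[ 0.6163 -0.2381  0.034 ] [0.4304 0.1937 0.017 ]
[[-0.0003  0.9646  0.2639  0.678 ]
 [-1.     -0.0004  0.0002 -0.2463]
 [ 0.0003 -0.2639  0.9646  0.335 ]
 [ 0.      0.      0.      1.    ]]
```

View pics/w1.png

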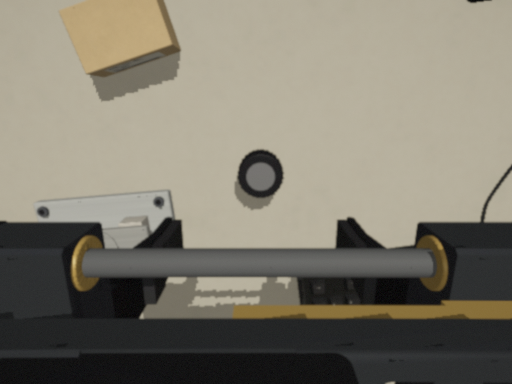

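The wrist view shows a black ribbed cap with its grey disc at about (261,177). The fixture's base plate is at the lower left. Next I'll refine cap A from its disc centre.

Run:
```python
from h import *
im=r.capture('wrist')
hsv=cv2.cvtColor(im,cv2.COLOR_RGB2HSV)
sub=im[145:205,230:292].max(2); 
m=((sub>70)&(sub<150)).astype(np.uint8)
n,l,st,c=cv2.connectedComponentsWithStats(m)
for i in range(1,n):
  if st[i,4]>150: p=c[i]+[230,145]; print(st[i],p,atz('wrist',p,.034))
dk=(sub<60).astype(np.uint8);ys,xs=np.nonzero(sub<60);print(xs.min()+230,xs.max()+230,ys.min()+145,ys.max()+145)
```

```text
[  5   4  49  56 545] [253.5339 188.5156] [ 0.5949 -0.2409  0.034 ]
[ 16  17  29  29 665] [260.1805 176.2391] [ 0.6077 -0.2476  0.034 ]
238 281 151 196
```

carry_out(
  steps=[
    [[0.2,0.1,2],8],
    [[0.2,0.1,4],16],
    [[0.2,0.1,6],24],
    [[0.2,0.1,8],32],
    [[0.2,0.1,10],40],
    [[0.2,0.1,12],48],
    [[0.2,0.1,13.5],56],
    [[0.2,0.1,14.5],64],
    [[0.2,0.1,15.5],72],
    [[0.2,0.1,16.2],80],
    [[0.2,0.1,16.5],88],
    [[0.2,0.1,16.5],90],
    [[0.2,0.1,16.5],90],
  ],
  gripper=1,
)

```text
time_s: 3.65
tcp_pos: [0.606, -0.247, 0.0073]
ee_rot: [[0.0, -1.0, -0.0], [-1.0, -0.0, -0.0], [0.0, 0.0, -1.0]]
wrist_force: [-0.3, -1.1, 0.4]
gripper_width: 0.999
```

carry_out(
  steps=[
    [[0,0,0],0],
    [[0,0,0],0],
    [[0,0,0],0],
    [[0,0,0],0],
    [[0,0,0],0],
    [[0,0,0],0],
    [[0,0,0],0],
    [[0,0,0],0],
  ],
  gripper=-1,
)

```text
time_s: 4.45
tcp_pos: [0.606, -0.247, 0.0074]
ee_rot: [[0.0, -1.0, -0.0], [-1.0, -0.0, -0.0], [0.0, 0.0, -1.0]]
wrist_force: [-0.5, 0.3, -0.4]
gripper_width: 0.517
```

carry_out(
  steps=[
    [[0,0,0],0],
    [[0,0,0],0],
    [[0,0,0],0],
    [[0,0,0],-8],
    [[0,0,0],-16],
    [[0,0,0],-24],
    [[0,0,0],-32],
    [[0,0,0],-40],
    [[0,0,0],-48],
    [[0,0,0],-56],
    [[0,0,0],-64],
    [[0,0,0],-72],
    [[0,0,0],-80],
    [[0,0,0],-88],
    [[0,0,0],-90],
    [[0,0,0],-90],
  ],
  gripper=0.6,
)

```text
time_s: 6.05
tcp_pos: [0.606, -0.247, 0.0074]
ee_rot: [[1.0, -0.0, -0.0], [-0.0, -1.0, -0.0], [-0.0, 0.0, -1.0]]
wrist_force: [-0.2, 1.0, 0.4]
gripper_width: 0.802
```

carry_out(
  steps=[
    [[0,0,0],0],
    [[0,0,0],0],
    [[0,0,0],0],
    [[0,0,0],0],
    [[0,0,0],0],
    [[0,0,0],0],
  ],
  gripper=-1,
)

```text
time_s: 6.65
tcp_pos: [0.606, -0.247, 0.0073]
ee_rot: [[1.0, -0.0, -0.0], [-0.0, -1.0, -0.0], [-0.0, 0.0, -1.0]]
wrist_force: [0.1, 0.8, 1.0]
gripper_width: 0.519
```

Run:
```python
from h import *
s=r.sense();print(s['time_s'],s['tcp_pos'],s['wrist_force'],s['joints'],s['gripper_width'])
im=save('side','d2',(215,160,305,235),6)
im=save('scene','s3',(235,180,325,255),6)
```

```text
6.65 [ 0.606  -0.247   0.0073] [0.0817 0.7595 1.0257] [ -8.0429  36.7208  -8.5433   0.0077 -44.7549  98.0271] 0.5191986749985638
```

View pics/d2.png

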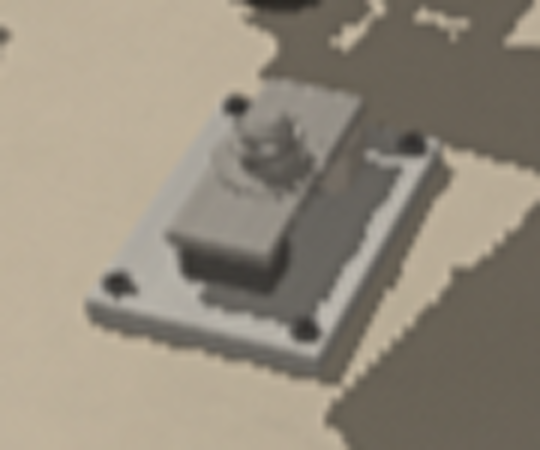

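View pics/s3.png

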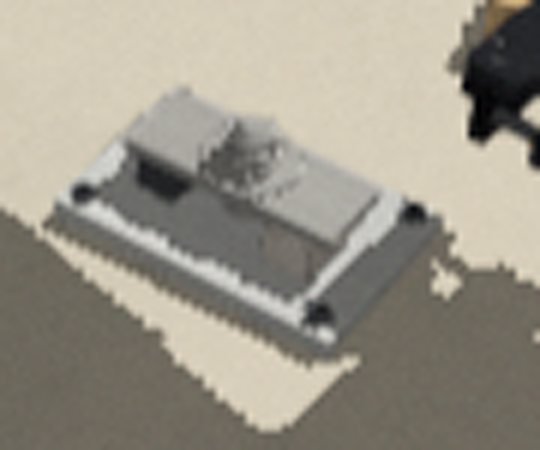

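Both crops show the fixture clear. The stud tip is at about (265,113) in the side crop and (253,120) in the scene crop.

Run:
```python
from h import *
print(atz('side',(215+265/6,160+114/6),.063),atz('scene',(235+254/6,180+121/6),.063))
# base plate/strap corners for a cross-check: strap top z=.04 corners
S=[atz('side',(215+x/6,160+y/6),.04) for x,y in((172,235),(275,258),(360,98),(262,82))]
C=[atz('scene',(235+x/6,180+y/6),.04) for x,y in((180,90),(130,140),(337,240),(385,195))]
print(np.array(S),np.mean(S,0));print(np.array(C),np.mean(C,0))
```

```text
[ 0.5288 -0.0764  0.063 ] [ 0.5294 -0.078   0.063 ]
[[ 0.5402 -0.017   0.04  ]
 [ 0.4975 -0.0216  0.04  ]
 [ 0.5123 -0.1315  0.04  ]
 [ 0.5542 -0.1242  0.04  ]] [ 0.5261 -0.0736  0.04  ]
[[ 0.5435 -0.0244  0.04  ]
 [ 0.5022 -0.0292  0.04  ]
 [ 0.5138 -0.1377  0.04  ]
 [ 0.5504 -0.1368  0.04  ]] [ 0.5275 -0.082   0.04  ]
```

carry_out(
  steps=[
    [[0,0,-4],0],
    [[0,0,-8],0],
    [[-1,-2,-11],0],
    [[-2,-5,-12],0],
    [[-4,-9,-12],0],
    [[-6,-13,-11],0],
    [[-7.4,-16,-9],0],
    [[-7.7,-17,-8],0],
    [[-7.7,-17,-7],0],
    [[-7.7,-17,-6.5],0],
    [[-7.7,-17,-6.5],0],
    [[-7.7,-17,-6.5],0],
  ],
)

```text
time_s: 7.95
tcp_pos: [0.5298, -0.078, 0.0724]
ee_rot: [[1.0, -0.002, 0.0], [-0.002, -1.0, -0.0], [0.0, 0.0, -1.0]]
wrist_force: [-0.8, 0.3, -0.8]
gripper_width: 0.529
```

carry_out(
  steps=[
    [[0,0,0.3],0],
    [[0,0,0.6],0],
    [[0,0,0.8],0],
    [[0,0,0.8],0],
  ],
)

```text
time_s: 8.35
tcp_pos: [0.5295, -0.0781, 0.0641]
ee_rot: [[1.0, -0.002, -0.001], [-0.002, -1.0, -0.0], [-0.001, 0.0, -1.0]]
wrist_force: [-0.1, 0.7, -0.2]
gripper_width: 0.523
```

carry_out(
  steps=[
    [[0,0.0,0.15],0],
    [[0,0.0,0.3],0],
    [[0,0,0.3],0],
  ],
)

```text
time_s: 8.65
tcp_pos: [0.5288, -0.078, 0.0607]
ee_rot: [[1.0, -0.002, -0.002], [-0.002, -1.0, -0.0], [-0.002, 0.0, -1.0]]
wrist_force: [-0.9, 1.1, -1.3]
gripper_width: 0.524
```

carry_out(
  steps=[
    [[0,0.0,0.15],0],
    [[0,0.0,0.3],0],
    [[0,0,0.3],0],
  ],
)

```text
time_s: 8.95
tcp_pos: [0.5284, -0.0773, 0.0581]
ee_rot: [[1.0, -0.002, -0.003], [-0.002, -1.0, 0.001], [-0.003, -0.001, -1.0]]
wrist_force: [-2.9, 4.3, 5.4]
gripper_width: 0.523
```

carry_out(
  steps=[
    [[0,0.0,0.1],0],
    [[0,0.0,0.2],0],
    [[0,0,0.2],0],
  ],
)

```text
time_s: 9.25
tcp_pos: [0.5286, -0.0772, 0.0579]
ee_rot: [[1.0, -0.001, -0.002], [-0.001, -1.0, 0.0], [-0.002, -0.0, -1.0]]
wrist_force: [-5.5, 3.5, 11.6]
gripper_width: 0.525
```

carry_out(
  steps=[
    [[0,0,0.13],8],
    [[0,0,0.2],16],
    [[0,0,0.26],24],
    [[0,0,0.32],32],
    [[0,0,0.38],40],
    [[0,0,0.38],40],
  ],
)

```text
time_s: 9.85
tcp_pos: [0.5309, -0.0791, 0.0578]
ee_rot: [[0.766, -0.643, 0.003], [-0.643, -0.766, -0.003], [0.004, 0.001, -1.0]]
wrist_force: [-3.2, -5.9, 20.2]
gripper_width: 0.514
```

Run:
```python
from h import *
s=r.sense();print(s['time_s'],s['tcp_pos'],s['wrist_force'],s['moment'],s['joints'])
save('scene','s4',(235,130,335,205),6)
```

```text
9.85 [ 0.5309 -0.0791  0.0578] [-3.2421 -5.922  20.2303] [-1.8863  1.2953  0.0008] [  8.9724  23.8713 -24.1378   0.3155 -41.8688  40.7653]
```

View pics/s4.png

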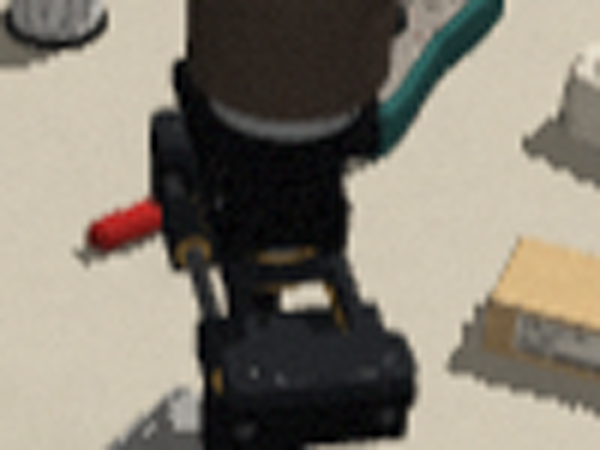

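carry_out(
  steps=[
    [[0,0.1,0.1],0],
    [[0,0.1,0.16],8],
    [[0,0.1,0.22],16],
    [[0,0.1,0.28],24],
    [[0,0.1,0.34],32],
    [[0,0.1,0.4],40],
  ],
)

```text
time_s: 10.5
tcp_pos: [0.5294, -0.081, 0.0569]
ee_rot: [[0.172, -0.985, 0.001], [-0.985, -0.172, -0.006], [0.006, 0.0, -1.0]]
wrist_force: [-8.9, -0.6, 22.6]
gripper_width: 0.516
```

Run:
```python
from h import *
s=r.sense();print(s['time_s'],s['tcp_pos'],s['wrist_force'],s['moment'],s['joints'],s['ee_rot'])
```

```text
10.5 [ 0.5294 -0.081   0.0569] [-8.9024 -0.6128 22.6362] [-0.2175  3.0989  0.1915] [  8.8539  23.8871 -24.355    0.4917 -41.7677   0.6597] [[ 0.1716 -0.9852  0.0007]
 [-0.9852 -0.1716 -0.0057]
 [ 0.0057  0.0003 -1.    ]]
```

carry_out(
  steps=[
    [[0,0.15,0.05],0],
    [[0,0.15,0.1],8],
    [[0,0.15,0.15],16],
    [[0,0.15,0.2],24],
    [[0,0.15,0.25],32],
    [[0,0.15,0.3],40],
    [[0,0.15,0.35],48],
  ],
)

```text
time_s: 11.2
tcp_pos: [0.5259, -0.0809, 0.0565]
ee_rot: [[-0.619, -0.785, -0.003], [-0.785, 0.619, -0.006], [0.007, -0.001, -1.0]]
wrist_force: [-15.0, 9.0, 29.9]
gripper_width: 0.513
```

Run:
```python
from h import *
s=r.sense();print(s['time_s'],s['tcp_pos'],s['wrist_force'],s['moment'],s['joints'],s['ee_rot'])
```

```text
11.2 [ 0.5259 -0.0809  0.0565] [-14.9687   8.9549  29.9237] [2.941  4.4575 0.4281] [  8.9315  23.7444 -24.6981   0.4925 -41.8099 -47.5721] [[-0.6194 -0.7851 -0.0034]
 [-0.785   0.6194 -0.0063]
 [ 0.0071 -0.0012 -1.    ]]
```

A turned through 128° and its rim stays about 7 mm up with force building, so it's binding. I'll back it off and lift it.

carry_out(
  steps=[
    [[0,0,0],0],
    [[0,0,-0.05],-8],
    [[0,0,-0.1],-16],
    [[0,0,-0.2],-24],
    [[0,0,-0.3],-32],
    [[0,0,-0.4],-40],
    [[0,0,-0.4],-40],
  ],
)

```text
time_s: 11.9
tcp_pos: [0.5263, -0.0809, 0.0603]
ee_rot: [[0.031, -1.0, -0.003], [-1.0, -0.031, -0.007], [0.006, 0.003, -1.0]]
wrist_force: [0.5, 0.8, -2.4]
gripper_width: 0.517
```

carry_out(
  steps=[
    [[0,0,-0.3],0],
    [[0,0,-0.6],0],
    [[0,0,-0.9],0],
    [[0,0,-0.9],0],
  ],
)

```text
time_s: 12.3
tcp_pos: [0.5269, -0.0809, 0.0699]
ee_rot: [[0.03, -1.0, -0.001], [-1.0, -0.03, -0.006], [0.006, 0.001, -1.0]]
wrist_force: [-0.2, -0.2, -1.0]
gripper_width: 0.516
```

carry_out(
  steps=[
    [[0,0,-2],0],
    [[2,-1,-3],0],
    [[6,-3,-3],0],
    [[10,-5,-3],0],
    [[14,-7,-1],0],
    [[16.8,-7.4,2],0],
    [[16.8,-7.4,4.5],0],
    [[16.8,-7.4,5.7],0],
    [[16.8,-7.4,6.2],0],
    [[16.8,-7.4,6.2],0],
  ],
)

```text
time_s: 13.3
tcp_pos: [0.606, -0.2464, 0.009]
ee_rot: [[0.031, -1.0, -0.001], [-0.999, -0.031, -0.007], [0.007, 0.002, -1.0]]
wrist_force: [0.1, 0.3, -1.0]
gripper_width: 0.516
```

carry_out(
  steps=[
    [[0,0,0],0],
    [[0,0,0],0],
    [[0,0,0],0],
    [[0,0,0],0],
    [[0,0,-1],0],
    [[0,0,-4],0],
    [[0,0,-8],0],
    [[0,0,-11],0],
    [[0,0,-13],0],
    [[0,0,-13],0],
  ],
  gripper=1,
)

```text
time_s: 14.3
tcp_pos: [0.6085, -0.2462, 0.1441]
ee_rot: [[0.032, -0.999, 0.007], [-0.999, -0.032, -0.009], [0.009, -0.007, -1.0]]
wrist_force: [0.1, -0.4, 0.5]
gripper_width: 0.997
```

Run:
```python
from h import *
s=r.sense();print(s['time_s'],s['tcp_pos'],s['wrist_force'],s['joints'],s['ee_rot'])
r.capture('scene');r.capture('side')
for cam in('scene','side'):
  for t in('cap_1_center','cap_small_center'):
    for o in r.place_of(cam,t): print(cam,t,np.array(o['centre']),round(o['confidence'],2),proj(cam,o['centre']))
im=r.capture('side');sub=im[262:302,225:268].max(2)
m=((sub>60)&(sub<150)).astype(np.uint8)
n,l,st,c=cv2.connectedComponentsWithStats(m)
for i in range(1,n):
  if st[i,4]>60: p=c[i]+[225,262]; print(st[i],p,atz('side',p,.034))
```

```text
14.3 [ 0.6085 -0.2462  0.1441] [ 0.0777 -0.362   0.4593] [ -7.7225  28.1538  -1.6041   0.5244 -59.7596   9.2828] [[ 0.0318 -0.9995  0.0073]
 [-0.9995 -0.0318 -0.009 ]
 [ 0.0092 -0.007  -0.9999]]
scene cap_1_center [ 0.606  -0.2427  0.0151] 0.54 [343.319  226.9277]
scene cap_small_center [0.5859 0.2542 0.015 ] 0.54 [206.84   155.9362]
side cap_1_center [ 0.6052 -0.2388  0.0168] 0.59 [260.7302 154.006 ]
side cap_small_center [0.5801 0.2544 0.0097] 0.8 [164.5222 280.6935]
[  8   6  33  34 470] [249.8468 285.7   ] [0.4078 0.2085 0.034 ]
```

carry_out(
  steps=[
    [[-4,1.5,-2.6],-8],
    [[-8,3,-2.6],-16],
    [[-12,4.5,-2.6],-24],
    [[-16,6,-2.6],-32],
    [[-20,8,-2.6],-40],
    [[-24,9.5,-2.6],-48],
    [[-28,11,-2.6],-56],
    [[-32,12.5,-2.6],-64],
    [[-36,14,-2.6],-72],
    [[-40,16,-2.6],-80],
    [[-44.2,17.6,-2.6],-88],
    [[-44.2,17.6,-2.6],-88],
    [[-44.2,17.6,-2.6],-88],
    [[-44.2,17.6,-2.6],-88],
    [[-44.2,17.6,-2.6],-88],
  ],
)

```text
time_s: 16.15
tcp_pos: [0.4162, 0.19, 0.1614]
ee_rot: [[1.0, -0.006, -0.005], [-0.006, -1.0, -0.007], [-0.005, 0.007, -1.0]]
wrist_force: [-0.9, 0.3, 0.1]
gripper_width: 0.999
```

Run:
```python
from h import *
s=r.sense();print(s['time_s'],s['tcp_pos'],s['wrist_force'],s['joints'],s['ee_rot'])
im=save('wrist','w2')
for t in('cap_1_center',):
    for o in r.place_of('wrist',t): print(t,np.array(o['centre']),round(o['confidence'],2),proj('wrist',o['centre']))
print('red',atz('scene',(160,203),.017),atz('side',(286,295),.017))
```

```text
16.15 [0.4162 0.19   0.1614] [-0.8996  0.26    0.1312] [ 45.0368   9.3115 -27.1111   0.1066 -54.0342  44.5516] [[ 1.     -0.0061 -0.0046]
 [-0.0061 -1.     -0.0067]
 [-0.0045  0.0067 -1.    ]]
red [0.3417 0.1899 0.017 ] [0.341 0.186 0.017]
```

View pics/w2.png

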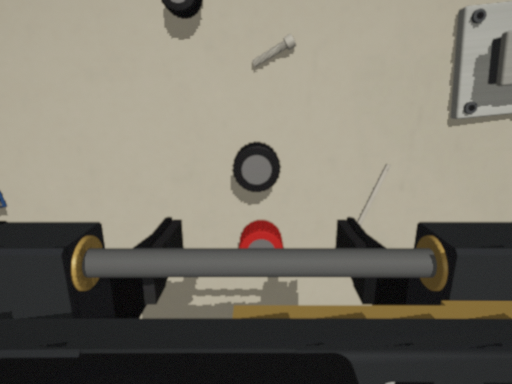

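The wrist view shows cap B's disc at (257,170), with the red look-alike beside it at (261,240), toward the robot. The small cap is at (183,5).

Run:
```python
from h import *
im=r.capture('wrist')
x0,y0=225,138
sub=im[y0:200,x0:290].max(2)
m=((sub>70)&(sub<150)).astype(np.uint8)
n,l,st,c=cv2.connectedComponentsWithStats(m)
for i in range(1,n):
  if st[i,4]>150: p=c[i]+[x0,y0]; print(st[i],p,atz('wrist',p,.034))
```

```text
[  6   3  50  59 603] [250.4046 182.4428] [0.4159 0.1973 0.034 ]
[ 16  17  31  30 724] [256.2251 169.4544] [0.4287 0.1915 0.034 ]
```

carry_out(
  steps=[
    [[1.2,-0.3,2],8],
    [[1.2,-0.3,4],16],
    [[1.2,-0.3,6],24],
    [[1.2,-0.3,8],32],
    [[1.2,-0.3,9],40],
    [[1.2,-0.3,10],48],
    [[1.2,-0.3,11],56],
    [[1.2,-0.3,12],64],
    [[1.2,-0.3,13.5],72],
    [[1.2,-0.3,15],80],
    [[1.2,-0.3,15.4],88],
    [[1.2,-0.3,15.4],90],
    [[1.2,-0.3,15.4],90],
  ],
  gripper=0.6,
)

```text
time_s: 17.6
tcp_pos: [0.428, 0.1916, 0.0072]
ee_rot: [[-0.007, -1.0, -0.005], [-1.0, 0.007, -0.007], [0.007, 0.004, -1.0]]
wrist_force: [-0.7, -0.3, 0.1]
gripper_width: 0.795
```

carry_out(
  steps=[
    [[0,0,0],0],
    [[0,0,0],0],
    [[0,0,0],0],
    [[0,0,0],0],
    [[0,0,0],0],
    [[0,0,0],0],
  ],
  gripper=-1,
)

```text
time_s: 18.2
tcp_pos: [0.428, 0.1916, 0.0074]
ee_rot: [[-0.007, -1.0, -0.004], [-1.0, 0.007, -0.007], [0.007, 0.004, -1.0]]
wrist_force: [-0.1, -1.3, 1.1]
gripper_width: 0.522
```

carry_out(
  steps=[
    [[0,0,0],0],
    [[0,0,0],0],
    [[0,0,0],0],
    [[0,0,0],-8],
    [[0,0,0],-16],
    [[0,0,0],-24],
    [[0,0,0],-32],
    [[0,0,0],-40],
    [[0,0,0],-48],
    [[0,0,0],-56],
    [[0,0,0],-64],
    [[0,0,0],-72],
    [[0,0,0],-80],
    [[0,0,0],-88],
    [[0,0,0],-90],
    [[0,0,0],-90],
  ],
  gripper=0.6,
)

```text
time_s: 19.8
tcp_pos: [0.428, 0.1916, 0.0073]
ee_rot: [[1.0, -0.007, -0.005], [-0.007, -1.0, -0.007], [-0.004, 0.007, -1.0]]
wrist_force: [0.5, 0.4, 0.2]
gripper_width: 0.798
```

carry_out(
  steps=[
    [[0,0,0],0],
    [[0,0,0],0],
    [[0,0,0],0],
    [[0,0,0],0],
    [[0,0,0],0],
    [[0,0,0],0],
  ],
  gripper=-1,
)

```text
time_s: 20.4
tcp_pos: [0.428, 0.1916, 0.0073]
ee_rot: [[1.0, -0.007, -0.004], [-0.007, -1.0, -0.007], [-0.004, 0.007, -1.0]]
wrist_force: [-0.7, 0.4, -0.0]
gripper_width: 0.521
```

carry_out(
  steps=[
    [[0,0,-4],0],
    [[0,0,-8],0],
    [[1,2,-11],0],
    [[2.5,6,-12],0],
    [[4,10,-12],0],
    [[6,15,-12],0],
    [[8,20,-11],0],
    [[9.5,25,-9],0],
    [[10.2,26.9,-8],0],
    [[10.2,26.9,-7],0],
    [[10.2,26.9,-6.5],0],
    [[10.2,26.9,-6.5],0],
    [[10.2,26.9,-6.5],0],
  ],
)

```text
time_s: 21.7
tcp_pos: [0.5285, -0.0766, 0.0742]
ee_rot: [[1.0, -0.005, -0.004], [-0.005, -1.0, -0.007], [-0.004, 0.007, -1.0]]
wrist_force: [-0.2, -0.1, -0.2]
gripper_width: 0.522
```

carry_out(
  steps=[
    [[0,0,0.3],0],
    [[0,0,0.6],0],
    [[0,0,0.8],0],
    [[0,0,0.95],0],
    [[0,0,0.95],0],
  ],
)

```text
time_s: 22.2
tcp_pos: [0.5283, -0.0766, 0.0644]
ee_rot: [[1.0, -0.005, -0.004], [-0.005, -1.0, -0.007], [-0.004, 0.007, -1.0]]
wrist_force: [-0.1, 0.5, -1.5]
gripper_width: 0.524
```

carry_out(
  steps=[
    [[0,0,0.15],0],
    [[0,0,0.3],0],
    [[0,0,0.4],0],
    [[0,0,0.4],0],
  ],
)

```text
time_s: 22.6
tcp_pos: [0.5282, -0.0767, 0.0602]
ee_rot: [[1.0, -0.005, -0.005], [-0.005, -1.0, -0.007], [-0.005, 0.007, -1.0]]
wrist_force: [-0.4, 0.0, -1.4]
gripper_width: 0.523
```

carry_out(
  steps=[
    [[0,0,0.15],0],
    [[0,0,0.3],0],
    [[0,0,0.3],0],
  ],
)

```text
time_s: 22.9
tcp_pos: [0.5284, -0.0768, 0.0577]
ee_rot: [[1.0, -0.005, -0.004], [-0.005, -1.0, -0.007], [-0.004, 0.007, -1.0]]
wrist_force: [0.1, -0.2, 3.0]
gripper_width: 0.523
```

carry_out(
  steps=[
    [[0,0,0.1],0],
    [[0,0,0.16],8],
    [[0,0,0.22],16],
    [[0,0,0.28],24],
    [[0,0,0.34],32],
    [[0,0,0.4],40],
    [[0,0,0.4],40],
  ],
)

```text
time_s: 23.6
tcp_pos: [0.529, -0.0768, 0.0544]
ee_rot: [[0.762, -0.648, -0.003], [-0.648, -0.762, -0.007], [0.002, 0.007, -1.0]]
wrist_force: [-0.8, 1.9, 6.1]
gripper_width: 0.522
```

Run:
```python
from h import *
s=r.sense();print(s['time_s'],s['tcp_pos'],s['wrist_force'],s['moment'],s['joints'])
```

```text
23.6 [ 0.529  -0.0768  0.0544] [-0.7554  1.8881  6.0705] [ 0.3304  0.3855 -0.0711] [  9.3552  24.0895 -24.516    0.5447 -41.6058  39.8819]
```

B descends 3.3 mm in 40°, which matches the pitch, so this is the nut that fits. I'll keep turning.

carry_out(
  steps=[
    [[0,0,0.12],8],
    [[0,0,0.18],16],
    [[0,0,0.24],24],
    [[0,0,0.3],32],
    [[0,0,0.36],40],
    [[0,0,0.42],48],
    [[0,0,0.48],56],
    [[0,0,0.48],56],
  ],
)

```text
time_s: 24.4
tcp_pos: [0.5289, -0.0769, 0.0503]
ee_rot: [[-0.111, -0.994, -0.003], [-0.994, 0.111, -0.007], [0.007, 0.002, -1.0]]
wrist_force: [-2.8, 0.8, 6.2]
gripper_width: 0.518
```

carry_out(
  steps=[
    [[0,0,0.12],6],
    [[0,0,0.16],12],
    [[0,0,0.2],18],
    [[0,0,0.22],24],
    [[0,0,0.22],30],
    [[0,0,0.22],30],
  ],
)

```text
time_s: 25.0
tcp_pos: [0.5296, -0.0772, 0.0494]
ee_rot: [[-0.593, -0.805, -0.001], [-0.805, 0.593, -0.008], [0.007, -0.004, -1.0]]
wrist_force: [-0.6, 0.8, 8.2]
gripper_width: 0.52
```

Run:
```python
from h import *
s=r.sense();print(s['time_s'],s['tcp_pos'],s['wrist_force'],s['moment'],s['joints'],s['ee_rot'])
```

```text
25.0 [ 0.5296 -0.0772  0.0494] [-0.6402  0.7798  8.2166] [-0.0022  0.5511 -0.0595] [  9.3277  24.5182 -24.7952   0.6354 -40.8178 -46.1551] [[-0.5927 -0.8055 -0.0011]
 [-0.8054  0.5926 -0.0075]
 [ 0.0067 -0.0036 -1.    ]]
```

carry_out(
  steps=[
    [[0,0,0.1],8],
    [[0,0,0.15],16],
    [[0,0,0.15],24],
    [[0,0,0.15],30],
    [[0,0,0.15],30],
  ],
)

```text
time_s: 25.5
tcp_pos: [0.5287, -0.0769, 0.0493]
ee_rot: [[-0.916, -0.401, -0.002], [-0.401, 0.916, -0.007], [0.005, -0.006, -1.0]]
wrist_force: [-5.7, 2.0, 12.4]
gripper_width: 0.518
```

Run:
```python
from h import *
s=r.sense();print(s['time_s'],s['tcp_pos'],s['wrist_force'],s['moment'],s['joints'])
```

```text
25.5 [ 0.5287 -0.0769  0.0493] [-5.6774  2.0139 12.3647] [ 1.1665  1.5717 -0.1141] [  9.3634  24.4875 -24.855    0.5977 -40.8596 -76.1521]
```

TCP z stops at 0.0493, exactly the predicted seated height, and more turning doesn't lower it. I'll let go and rise.

carry_out(
  steps=[
    [[0,0,0],0],
    [[0,0,0],0],
    [[0,0,0],0],
    [[0,0,0],0],
    [[0,0,-1],0],
    [[0,0,-3],0],
    [[0,0,-6],0],
    [[0,0,-10],0],
    [[0,0,-14],0],
    [[0,0,-14],0],
    [[0,0,-14],0],
  ],
  gripper=0.7,
)

```text
time_s: 26.6
tcp_pos: [0.5294, -0.0757, 0.1909]
ee_rot: [[-0.916, -0.401, 0.001], [-0.401, 0.916, -0.006], [0.002, -0.006, -1.0]]
wrist_force: [-0.1, -0.4, -0.4]
gripper_width: 0.85
```

Run:
```python
from h import *
s=r.sense();print(s['time_s'],s['tcp_pos'],s['wrist_force'],s['gripper_width'])
for cam in('scene','side'):
  r.capture(cam)
  for t in('cap_1_center','cap_small_center','stud_seat'):
    for o in r.place_of(cam,t): print(cam,t,np.array(o['centre']),round(o['confidence'],2),proj(cam,o['centre']))
save('side','d3',(205,120,305,195),6)
```

```text
26.6 [ 0.5294 -0.0757  0.1909] [-0.113  -0.3667 -0.4014] 0.8497280777889461
scene cap_1_center [ 0.6064 -0.2411  0.0146] 0.53 [342.8429 226.6828]
scene cap_small_center [0.5838 0.2562 0.0147] 0.45 [205.9468 156.0536]
scene stud_seat [ 0.5308 -0.0766  0.0416] 0.74 [276.852  205.4825]
side cap_1_center [ 0.6089 -0.2392  0.0167] 0.76 [259.5904 153.6493]
side cap_small_center [0.5797 0.257  0.009 ] 0.5 [163.9934 281.8573]
side stud_seat [ 0.5262 -0.0803  0.0438] 0.88 [260.9233 184.7987]
```

View pics/d3.png

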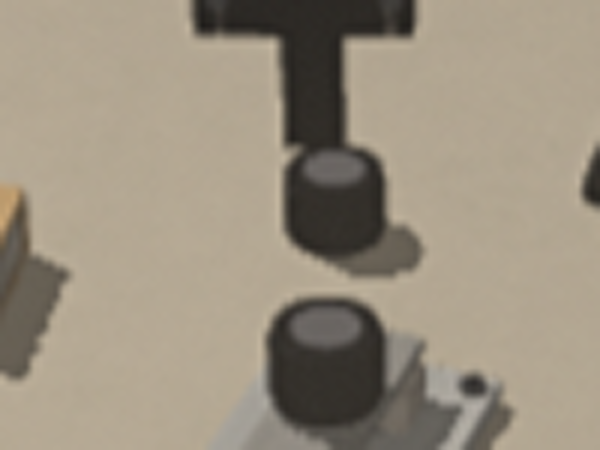

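The side crop shows B level and seated on the fixture, with its disc at crop (326,326). A stands on the bench at (335,200). I'll run one quick height check against a seated top at z = 0.076, then hand in.

Run:
```python
from h import *
p=(205+326/6,120+326/6)
for z in(.076,.081,.086): print(z,atz('side',p,z))
s=r.sense();print(s['wrist_force']); print(r.finish_job())
```

```text
0.076 [ 0.5287 -0.0776  0.076 ]
0.081 [ 0.5256 -0.0714  0.081 ]
0.086 [ 0.5224 -0.0651  0.086 ]
[ 0.6691 -0.5398 -0.5366]
the job is handed in; nothing more can be done
None
```

The cap nut that fits is screwed home on the washer and released, and the job is handed in. The clock stood at about 27 s of the 72 s allowed; the hand-in gives no verdict.

- **Wrong nut:** I tried the large nut near (0.606, -0.247) first. It bound with its rim about 7 mm above the washer after 128° of turning. It lifted off after a short turn back, and I set it down on the bench where it had been.
- **Right nut:** The one near (0.428, 0.192) went down 3.3 mm in the first 40°. It stopped with the TCP at z = 0.0493, exactly the height predicted for the rim on the washer. Another 30° of turning did not lower it.
- **Last checks:** The seated nut's disc, in the side view at the seated height, comes out at (0.5287, -0.0776). That is within about 1 mm of the stud position I measured. The nut looks level in the picture. The networks place the wrong nut and the small one on the bench. The gripper is clear, with no force above sensor noise.
- **Disagreements:** The two cameras' network estimates of the stud seat differed by about 5 mm at the end. The side-view estimate of the wrong nut's position was off by up to about 7 mm from where I set it down. Neither affects the result.

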